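# Put the punch away and start the disc cutter's clamp bolt

### The arm

A 6-joint arm with a two-finger parallel gripper is mounted at the origin on the work surface. World frame = base frame: x ahead of the robot, y to its left, z up, the work surface at z = 0. Lengths are in m, angles in rad, forces in N, time in s.
With the tool pointing down it reaches from about 0.275 to 0.825 m from the base axis. Payload 4.9 kg.
Tool frame: the origin (TCP) lies at the very end of the fingers, on their centre line; the grasp point (between the pads) lies arm.grip_point_offset behind it (arm.grip_point_offset is the distance from the TCP to the grasp point, in m); z points along the fingers, y is the line along which they close (so a half turn about z gives the same grasp; the last joint's range is limited). The gripper opens to 85 mm and grips with 20 to 120 N. Pads are 22 mm wide; open, the fingers measure 114 mm over their backs; the gripper's body (76 mm by 85 mm) begins 54 mm behind the grasp point. The pads swing forward as they close: fully open they stand 13 mm farther back than shut.
Start: joints at [-1.257, 0.326, -0.193, 1.052, 0, 1.437], TCP at [0.238, -0.496, 0.231] pointing down, gripper open.
Joint ranges: [-2.65, 2.65], [-0.97, 1.79], [-1.3, 1.35], [-1.93, 2.1], [-1.47, 1.37], [-3.14, 3.14]. Speed limits (rad/s): [2.57, 2.57, 3.14, 3.14, 3.14, 3.14].

### API

Orientations are given as a 3x3 rotation matrix whose columns are the frame's x, y, z axes.
In Python, from cell import arm gives the robot as it stands. The module is installed in compiled form; this text tells all that it offers.
- The arm moves only by the tool step_arm, never from a script. Its argument "motion" is a list of rows, each an object of numbers: "x", "y", "z": the shift along the tool's x, y, z as a fraction of full scale; "wx", "wy", "wz": the turn, a rotation vector about the tool's x, y, z as a fraction of full scale; "fingers": the opening, from -1 (shut) to 1 (fully open). In form: [{"x": .., "y": .., "z": .., "wx": .., "wy": .., "wz": .., "fingers": ..}, ...]. A call has 1 to 20 rows; each row shifts and turns the commanded pose from where the row before left it, along the tool's axes as they then stand; what a row does not reach is not made up. Full scale, the value 1, is 0.15 m for a shift and 0.5 rad for a turn. A row lasts 1/12 s, in which the tool goes at most 41.7 mm and 7.16 degrees, less where a joint would pass 70% of its speed; a pose out of reach is approached as far as the arm can. A call with a number of a shift or a turn outside -1 to 1 is refused whole. A call with a gripper value outside its range is refused whole. The fingers move at their own pace and stop on an object; the grip force is fixed at half the most. Time passes only in rows, so rows that do not move let the fingers close. It gives the time, the measured TCP pose, the force, the opening and the grip force at its end, in the units of the state.
- arm.read_state(): the state, without advancing time (a new reading comes with each control period).
- arm.get_image(name): name is "scene" or "top"; returns (picture, depth): 420x560x3 uint8, red, green, blue; 420x560 float32, m along the optical axis (not along the pixel's ray), 0 where there is no reading.
- arm.camera_info(name): a dict with "fx", "fy", "cx", "cy" (pixels), "xyz" and "rotation" of the camera in the world. Camera axes: x right, y down, z forward; pixel columns grow to the right and rows downward; lengths in m; the calibration is good to about 2 mm. A picture is of the moment at which its call begins. camera_info takes no time and is no camera call.
- arm.job_done(): hands the job in; it is judged then, once.
The state is a dict: "clock": time; "joint_pos": joint angles; "joint_velocities": joint speeds; "joint_torque": joint torques, N m; "tcp_pos": TCP position; "tcp_rot": TCP orientation; "wrist_force": force on the tool from outside, world axes, zero at the start; "ft_torque": the same for the moment, N m; "opening": opening from 0.0 (shut) to 1.0 (fully open); "finger_force": force on a finger pad.
Only numpy, scipy, OpenCV 4.12 (cv2) and the standard library are available. Lean on these libraries where they do the work, as an engineer would, in place of code of your own. Each camera call takes 0.05 s, during which the arm holds its last target. There are 200 camera calls.

### The job

Put the jeweller's disc cutter back in order: first stand the loose steel punch in the socket of the punch board that is made for its size, fully home, and let go of it. Then start the cutter's clamp bolt by its crank knob: turn it backward (counter-clockwise seen from above) until the bolt drops at the start of its thread, no more than a little beyond, then one full turn forward (clockwise). Finish there, still gripping the knob with the bolt started, and leave the other things on the bench alone.

Things in the scene. Friction and masses are not known exactly. Their poses are not given: they have to be found in the camera images.
- punch: the loose punch: plain bright steel cylinder, diameter 20 mm, 60 mm long, about 0.15 kg, chamfered foot, standing upright on the bench (z = 0) at the start. Origin: centre of its underside, z axis up along the cylinder
- board: dark wooden punch board 196 x 62 x 12 mm fixed on the bench. Origin: centre of its underside; its x axis runs along the row of three sockets, which stand 60 mm apart in an order that varies
- socket_medium_hole0 (a point): centre of the mouth of the socket for the 20 mm punch: empty round bore of 23 mm, 24 mm deep, closed bottom, 1.5 mm chamfer, in a fixed dark steel block 44 x 44 x 30 mm; mouth 42 mm above the bench. Brass sample discs of 20 mm are set in the block's two sides that face away from the row. A punch fully home stands 36 mm out. z axis up, x axis along the row
- socket_large_hole0 (a point): the same point of the socket for a 26 mm punch: also empty, bore 29 mm, otherwise like the medium one; the wrong place
- socket_small_hole0 (a point): the same point of the socket for a 14 mm punch: bore 17 mm; the small punch stands in it
- cutter: the disc cutter, fixed on the bench: steel block 116 x 90 x 46 mm with a dark round boss of 52 mm diameter on top (46 to 82 mm high). Origin: centre of its underside; the bolt's axis is the vertical line through this origin; z axis up
- crank (a joint): angle of the crank about the bolt's axis, rad, growing counter-clockwise seen from above (backward); one turn is 6.283. At 0 the arm points along the cutter's +x axis. The crank keeps its height and stays where it is left; turning takes 1 to 2 N at the knob. The thread's start, where the bolt drops, lies 0.6 to 2.9 rad backward of where the crank stands at first
- knob: upright dark wooden crank knob, cylinder of 18 mm diameter, from 97 to 155 mm above the bench, 58 mm from the bolt's axis, on a steel arm 16 mm wide (84 to 94 mm high). It spins freely on the arm: gripped once, it can be carried round the circle with the gripper's direction unchanged. Origin: on its axis, 135 mm above the bench, 20 mm below its top
- bolt (a joint): height of the bolt, m, growing upward. It slides in the crank hub and turns with it, pressed down by its weight and a weak spring. Right-hand quick thread, 12 mm per turn. Before the drop it rides on the thread's end (6 to 12 mm, rising as the crank goes backward); at the thread's start it falls to about 0; one turn forward from there brings it to -0.012
- bolt_top (a point): centre of the top of the bolt's dark 14 x 14 mm square shank, standing out of the steel crank hub (40 mm diameter, 83 to 97 mm high): 113 mm above the bench just after the drop, up to 125 mm before it, 101 mm (4 mm above the hub) when started by one turn
- small_punch: bystander: steel punch of 14 mm diameter, 60 mm long, standing in the small socket. Origin: centre of its underside
- jar: bystander: closed glass jar with a metal cap, 66 mm diameter, 85 mm high, standing on the bench. Origin: centre of its underside
- dish: bystander: shallow orange bowl, 90 mm diameter, 22 mm high. Origin: centre of its underside
- burnisher: bystander: thin hand tool with a pale wooden handle and a steel blade, 160 mm long, lying on the bench. Origin: on its underside near its middle
Mind the look-alikes: they are no part of the job. What is shaped like the punch but yellow is not meant.

How it is judged:
By the outcome, as a careful person would: the job done as asked, in the order asked, and still so for the second after the job is handed in, while the arm keeps its last pose, push and grip.
It also fails if it takes over 72 s, if anything falls off the work surface, if the arm or the gripper's body presses on something with over 40 N, if the wrist force passes 120 N, or if a joint passes its speed limit or range.

## Working session

There is one attempt and no reset: what is moved stays moved. The work goes in short steps, Python scripts to look and compute and a tool call to move; the robot and the scene stay as the last step left them, time stands still between calls to the robot, and variables do not carry over. Pictures are saved under pics/ and viewed, at most 10 in all, crops included, and the job is handed in when it is done.

Besides the shell and the picture viewer there is one more tool, called after "Request:" as a command line: name --argument value ..., lists and objects as JSON in quotes. step_arm: Moves the arm, as the interface text tells. Its arguments: {"type":"object","properties":{"motion":{"type":"array"}},"required":["motion"]}

```bash
mkdir -p pics; cat > h.py <<'E'
import numpy as np, cv2
from cell import arm
def snap(n,tag):
    p,d=arm.get_image(n); cv2.imwrite(f'pics/{tag}.png',p[:,:,::-1]); np.savez(f'/tmp/{tag}.npz',p=p,d=d); return p,d
def ray(n,u,v,z):
    c=arm.camera_info(n);R=np.array(c['rotation']);o=np.array(c['xyz'])
    r=R@np.array([(u-c['cx'])/c['fx'],(v-c['cy'])/c['fy'],1]);return o+r*(z-o[2])/r[2]
def pts(n,d):
    c=arm.camera_info(n);R=np.array(c['rotation']);v,u=np.mgrid[:d.shape[0],:d.shape[1]]
    P=np.stack([(u-c['cx'])/c['fx']*d,(v-c['cy'])/c['fy']*d,d],-1);return P@R.T+np.array(c['xyz'])
E
python3 - <<'E'
from h import *
for n in('top','scene'):
    snap(n,n+'0'); c=arm.camera_info(n); print(c['fx'],c['cx'],c['cy'],np.round(c['xyz'],3),np.round(c['rotation'],3).tolist())
s=arm.read_state(); print(s); print(arm.grip_point_offset)
E
```

```text
533.8493386789008 284.1094715429065 205.95692579372164 [ 0.479 -0.013  1.181] [[0.022, -0.994, 0.111], [-1.0, -0.022, 0.002], [0.0, -0.111, -0.994]]
499.651116757833 281.054442309041 213.089839683521 [1.274 0.099 0.659] [[-0.165, 0.609, -0.776], [0.986, 0.091, -0.138], [-0.014, -0.788, -0.616]]
{'clock': 0.1, 'joint_pos': array([-1.25719539e+00,  3.26850874e-01, -1.93496394e-01,  1.05199818e+00,
       -1.57507742e-05,  1.43660949e+00]), 'joint_velocities': array([ 0.00162248, -0.00255247,  0.00327698,  0.001941  ,  0.00050371,
        0.00102093]), 'joint_torque': array([ 1.52988167e-03, -4.44238329e+01,  2.63038319e+01,  7.87526864e-03,
       -1.98366951e-05, -6.31795501e-06]), 'tcp_pos': array([ 0.23798354, -0.49526276,  0.23058568]), 'tcp_rot': array([[ 9.01407180e-01,  4.32972116e-01, -4.92863722e-04],
       [ 4.32972354e-01, -9.01406004e-01,  1.46870692e-03],
       [ 1.91638823e-04, -1.53729932e-03, -9.99998800e-01]]), 'wrist_force': array([-0.08492747,  0.10484479, -0.05968535]), 'ft_torque': array([ 0.08888914, -0.01271579, -0.01374902]), 'finger_force': 0.0, 'opening': 0.998664014047613}
0.0187
```

View pics/top0.png

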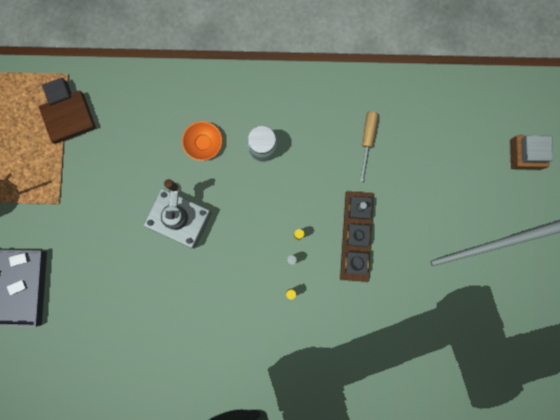

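View pics/scene0.png

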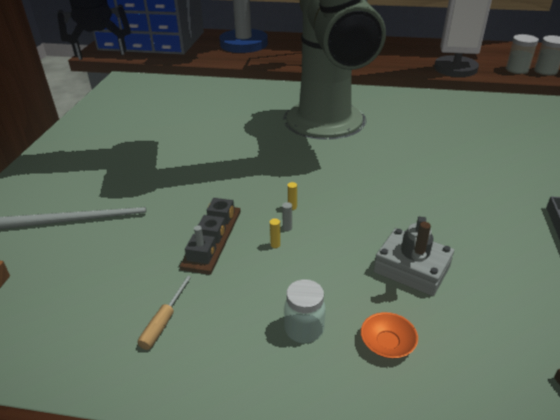

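The top view shows the steel punch at (292,259). Its look-alikes are the yellow cylinders at (299,234) and (291,294) and the small punch in its socket at (361,206). The two empty sockets are at (359,235) and (357,263). The cutter is at (178,217), with its knob near (170,185). In the scene view the grey punch is at (287,217) and the yellow ones at (292,196) and (275,234). I choose the bright grey one and check it, along with the sockets, in a close crop.

```bash
python3 - <<'E'
from h import *
a=np.load('/tmp/top0.npz')['p'];b=np.load('/tmp/scene0.npz')['p']
r=lambda i,w,h:cv2.resize(i,(w,h),interpolation=cv2.INTER_CUBIC)
A=r(a[185:285,280:380],400,400);B=r(b[180:280,175:305][:,:130],400,308)
C=r(a[170:250,140:220],300,300)
o=np.zeros((600,800,3),np.uint8)
o[:400,:400]=A;o[:308,400:]=B;o[308:600,500:800]=C[:292]
cv2.imwrite('pics/crop1.png',o[:,:,::-1])
E
```

```text
(no output)
```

View pics/crop1.png

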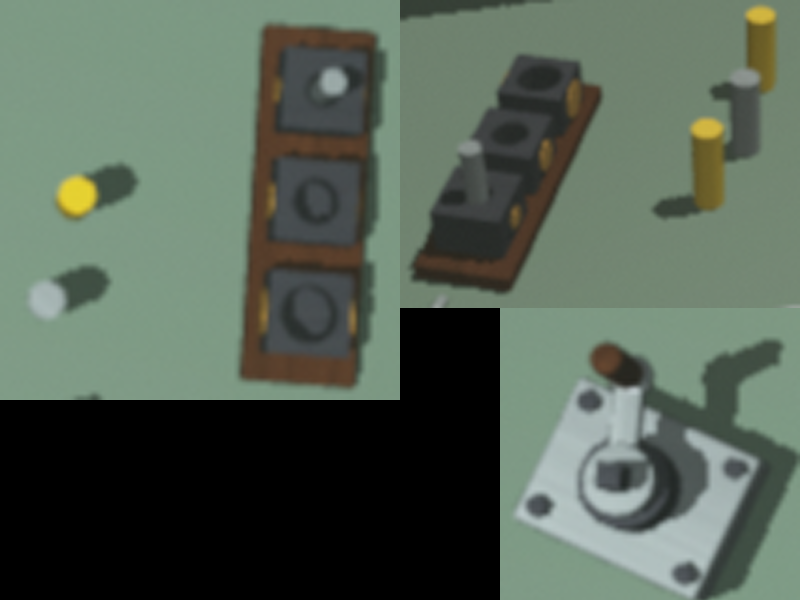

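The crop confirms the grey steel punch between the yellow ones. The middle socket's mouth is about 11 px (23 mm) with the smaller discs, so it is the medium one; the end socket measures about 14 px (29 mm), so it is the large one. The knob is the brown top at crop (605,360). Next I measure.

```bash
cat >> h.py <<'E'
def blob(m,box):
    u0,v0,u1,v1=box; k=np.zeros(m.shape,np.uint8);k[v0:v1,u0:u1]=m[v0:v1,u0:u1]
    n,l,s,c=cv2.connectedComponentsWithStats(k);i=1+np.argmax(s[1:,4]);return c[i],s[i],l==i
def fit(P,m):
    return np.round(np.r_[np.median(P[m],0),(P[m].max(0)+P[m].min(0))/2,np.ptp(P[m],axis=0)],4)
E
python3 - <<'E'
from h import *
boxes={'top':dict(punch=(280,248,304,270),small=(350,195,372,220),knob=(160,175,182,195),y1=(290,225,310,243),board=(335,185,380,285),cut=(135,180,220,255)),
'scene':dict(punch=(278,195,298,235),small=(185,220,210,250),knob=(410,215,435,255),y1=(282,178,302,205),board=(175,190,250,270),cut=(370,225,460,290))}
H=dict(punch=.06,small=.090,knob=.155,y1=.06)
for n in('top','scene'):
    z=np.load(f'/tmp/{n}0.npz');p,d=z['p'].astype(int),z['d'];P=pts(n,d)
    for k,h in H.items():
        m=(abs(P[...,2]-h)<.006)&(d>0)
        if k=='small': m=(P[...,2]>.07)&(P[...,2]<.1)
        try:c,s,M=blob(m,boxes[n][k]);print(n,k,c.round(1),s,ray(n,*c,h).round(4),fit(P,M))
        except Exception as e: print(n,k,e)
    for k,h,w in(('board',.042,.006),('cut',.046,.006)):
        u0,v0,u1,v1=boxes[n][k];M=np.zeros(d.shape,bool);M[v0:v1,u0:u1]=True
        M&=(abs(P[...,2]-h)<w)
        if k=='board':
            nn,l,s,c=cv2.connectedComponentsWithStats(M.astype(np.uint8))
            for i in range(1,nn):
                if s[i,4]>40:
                    mm=l==i;hull=cv2.minAreaRect((P[mm][:,:2]*1000).astype(np.float32));print(n,'sock',c[i].round(1),s[i,4],np.round(hull[0],1),np.round(hull[1],1),round(hull[2],1),P[mm][:,2].mean().round(4))
        else:
            r=cv2.minAreaRect((P[M][:,:2]*1000).astype(np.float32));print(n,k,r)
E
```

```text
top punch [291.7 259.1] [287 255  10   9  70] [ 0.4925 -0.0287  0.06  ] [ 0.4926 -0.0292  0.0608  0.4927 -0.0282  0.06    0.0168  0.0188  0.0091]
top small [363.1 204.9] [360 202   7   7  39] [ 0.6064 -0.1728  0.09  ] [ 0.6077 -0.1744  0.0773  0.6079 -0.1749  0.077   0.0125  0.0129  0.0087]
top knob [168.6 182.7] [164 179  10   9  67] [0.6337 0.2149 0.155 ] [0.6334 0.2147 0.1549 0.6334 0.2155 0.1547 0.0159 0.0175 0.0093]
top y1 [299.1 233. ] [295 229   9   9  68] [ 0.5473 -0.043   0.06  ] [ 0.5473 -0.0429  0.0605  0.5474 -0.0428  0.0609  0.0169  0.017   0.0087]
top sock [360.4 206.7] 371 [ 608.4 -175. ] [44.7 44.4] 87.0 0.0422
top sock [358.8 234.5] 352 [ 548.4 -171.7] [47.1 44. ] 86.9 0.042
top sock [357.3 262.5] 316 [ 488.7 -167.9] [47.6 44.3] 89.4 0.0422
top cut ((576.2763671875, 218.8993682861328), (116.3408203125, 90.01121520996094), 66.6349105834961)
scene punch [287.2 206.5] [283 203  10   9  70] [ 0.4963 -0.0272  0.06  ] [ 0.4962 -0.0272  0.0603  0.4948 -0.0273  0.0585  0.0205  0.0182  0.0084]
scene small [198.  229.6] [194 226   9   9  57] [ 0.6258 -0.1675  0.09  ] [ 0.6122 -0.1736  0.0784  0.609  -0.1743  0.0757  0.0162  0.0139  0.0105]
scene knob [424.8 226.5] [419 222  12  10  91] [0.6388 0.2153 0.155 ] [0.6388 0.2156 0.1551 0.6357 0.2156 0.1534 0.0184 0.0164 0.0084]
scene y1 [292.1 186.1] [288 183  10   8  64] [ 0.4251 -0.0279  0.06  ] [ 0.4258 -0.0278  0.06    0.4234 -0.0277  0.0587  0.0204  0.0195  0.0094]
scene sock [220.4 206.3] 297 [ 490.7 -167.4] [48.8 48.2] 87.6 0.0417
scene sock [211.7 224.1] 326 [ 550.3 -170.6] [47.  48.2] 87.3 0.0421
scene sock [200.2 245.3] 399 [ 608.8 -173.9] [46.5 47.2] 85.7 0.0423
scene cut ((578.47314453125, 218.85284423828125), (116.69186401367188, 92.86277770996094), 66.55542755126953)
```

Request:
step_arm --motion '[{"x":0.16,"y":-0.115,"fingers":1},{"x":0.16,"y":-0.115,"fingers":1},{"x":0.16,"y":-0.115,"fingers":1},{"x":0.16,"y":-0.115,"fingers":1},{"x":0.16,"y":-0.115,"fingers":1},{"x":0.16,"y":-0.115,"fingers":1},{"x":0.16,"y":-0.115,"fingers":1},{"x":0.16,"y":-0.115,"fingers":1},{"x":0.16,"y":-0.115,"fingers":1},{"x":0.16,"y":-0.115,"fingers":1},{"x":0.16,"y":-0.115,"fingers":1},{"x":0.16,"y":-0.115,"fingers":1},{"x":0.16,"y":-0.115,"fingers":1},{"x":0.16,"y":-0.115,"fingers":1},{"x":0.16,"y":-0.115,"fingers":1},{"x":0.16,"y":-0.115,"fingers":1},{"x":0.16,"y":-0.115,"fingers":1},{"x":0.16,"y":-0.115,"fingers":1},{"fingers":1},{"fingers":1}]'

```text
invalid input at $.motion[0]: expected keys x, y, z, wx, wy, wz, fingers
```

Request:
step_arm --motion '[{"x":0.16,"y":-0.115,"z":0,"wx":0,"wy":0,"wz":0,"fingers":1},{"x":0.16,"y":-0.115,"z":0,"wx":0,"wy":0,"wz":0,"fingers":1},{"x":0.16,"y":-0.115,"z":0,"wx":0,"wy":0,"wz":0,"fingers":1},{"x":0.16,"y":-0.115,"z":0,"wx":0,"wy":0,"wz":0,"fingers":1},{"x":0.16,"y":-0.115,"z":0,"wx":0,"wy":0,"wz":0,"fingers":1},{"x":0.16,"y":-0.115,"z":0,"wx":0,"wy":0,"wz":0,"fingers":1},{"x":0.16,"y":-0.115,"z":0,"wx":0,"wy":0,"wz":0,"fingers":1},{"x":0.16,"y":-0.115,"z":0,"wx":0,"wy":0,"wz":0,"fingers":1},{"x":0.16,"y":-0.115,"z":0,"wx":0,"wy":0,"wz":0,"fingers":1},{"x":0.16,"y":-0.115,"z":0,"wx":0,"wy":0,"wz":0,"fingers":1},{"x":0.16,"y":-0.115,"z":0,"wx":0,"wy":0,"wz":0,"fingers":1},{"x":0.16,"y":-0.115,"z":0,"wx":0,"wy":0,"wz":0,"fingers":1},{"x":0.16,"y":-0.115,"z":0,"wx":0,"wy":0,"wz":0,"fingers":1},{"x":0.16,"y":-0.115,"z":0,"wx":0,"wy":0,"wz":0,"fingers":1},{"x":0.16,"y":-0.115,"z":0,"wx":0,"wy":0,"wz":0,"fingers":1},{"x":0.16,"y":-0.115,"z":0,"wx":0,"wy":0,"wz":0,"fingers":1},{"x":0.16,"y":-0.115,"z":0,"wx":0,"wy":0,"wz":0,"fingers":1},{"x":0.16,"y":-0.115,"z":0,"wx":0,"wy":0,"wz":0,"fingers":1},{"x":0,"y":0,"z":0,"wx":0,"wy":0,"wz":0,"fingers":1},{"x":0,"y":0,"z":0,"wx":0,"wy":0,"wz":0,"fingers":1}]'

```text
clock: 1.77
tcp_pos: [0.4932, -0.0276, 0.2308]
tcp_rot: [[0.9, 0.436, -0.001], [0.436, -0.9, -0.0], [-0.001, -0.0, -1.0]]
wrist_force: [0.3, -0.2, -0.1]
opening: 0.996
finger_force: 0.0
```

Request:
step_arm --motion '[{"x":0,"y":0.004,"z":0.15,"wx":0,"wy":0,"wz":0,"fingers":1},{"x":0,"y":0,"z":0.15,"wx":0,"wy":0,"wz":0,"fingers":1},{"x":0,"y":0,"z":0.15,"wx":0,"wy":0,"wz":0,"fingers":1},{"x":0,"y":0,"z":0.15,"wx":0,"wy":0,"wz":0,"fingers":1},{"x":0,"y":0,"z":0.15,"wx":0,"wy":0,"wz":0,"fingers":1},{"x":0,"y":0,"z":0.15,"wx":0,"wy":0,"wz":0,"fingers":1},{"x":0,"y":0,"z":0.15,"wx":0,"wy":0,"wz":0,"fingers":1},{"x":0,"y":0,"z":0.15,"wx":0,"wy":0,"wz":0,"fingers":1},{"x":0,"y":0,"z":0.07,"wx":0,"wy":0,"wz":0,"fingers":1},{"x":0,"y":0,"z":0.07,"wx":0,"wy":0,"wz":0,"fingers":1},{"x":0,"y":0,"z":0,"wx":0,"wy":0,"wz":0,"fingers":-1},{"x":0,"y":0,"z":0,"wx":0,"wy":0,"wz":0,"fingers":-1},{"x":0,"y":0,"z":0,"wx":0,"wy":0,"wz":0,"fingers":-1},{"x":0,"y":0,"z":0,"wx":0,"wy":0,"wz":0,"fingers":-1},{"x":0,"y":0,"z":0,"wx":0,"wy":0,"wz":0,"fingers":-1},{"x":0,"y":0,"z":0,"wx":0,"wy":0,"wz":0,"fingers":-1},{"x":0,"y":0,"z":0,"wx":0,"wy":0,"wz":0,"fingers":-1},{"x":0,"y":0,"z":0,"wx":0,"wy":0,"wz":0,"fingers":-1},{"x":0,"y":0,"z":0,"wx":0,"wy":0,"wz":0,"fingers":-1},{"x":0,"y":0,"z":0,"wx":0,"wy":0,"wz":0,"fingers":-1}]'

```text
clock: 3.43
tcp_pos: [0.494, -0.0295, 0.0312]
tcp_rot: [[0.901, 0.433, 0.001], [0.433, -0.901, -0.001], [0.001, 0.001, -1.0]]
wrist_force: [-1.6, -0.5, 7.7]
opening: 0.213
finger_force: 58.6
```

Request:
step_arm --motion '[{"x":0,"y":0,"z":-0.14,"wx":0,"wy":0,"wz":0,"fingers":-1},{"x":0,"y":0,"z":-0.14,"wx":0,"wy":0,"wz":0,"fingers":-1},{"x":0,"y":0,"z":-0.14,"wx":0,"wy":0,"wz":0,"fingers":-1},{"x":0,"y":0,"z":-0.14,"wx":0,"wy":0,"wz":0,"fingers":-1},{"x":-0.01,"y":0.126,"z":0,"wx":0,"wy":0,"wz":0,"fingers":-1},{"x":-0.01,"y":0.126,"z":0,"wx":0,"wy":0,"wz":0,"fingers":-1},{"x":-0.01,"y":0.126,"z":0,"wx":0,"wy":0,"wz":0,"fingers":-1},{"x":-0.01,"y":0.126,"z":0,"wx":0,"wy":0,"wz":0,"fingers":-1},{"x":-0.01,"y":0.126,"z":0,"wx":0,"wy":0,"wz":0,"fingers":-1},{"x":-0.01,"y":0.126,"z":0,"wx":0,"wy":0,"wz":0,"fingers":-1},{"x":-0.01,"y":0.126,"z":0,"wx":0,"wy":0,"wz":0,"fingers":-1},{"x":0,"y":0.126,"z":0,"wx":0,"wy":0,"wz":0,"fingers":-1},{"x":0,"y":0,"z":0,"wx":0,"wy":0,"wz":0,"fingers":-1},{"x":0,"y":0,"z":0,"wx":0,"wy":0,"wz":0,"fingers":-1}]'

```text
clock: 4.6
tcp_pos: [0.5493, -0.1708, 0.1139]
tcp_rot: [[0.902, 0.432, -0.0], [0.432, -0.902, 0.0], [-0.0, -0.001, -1.0]]
wrist_force: [-0.3, 0.2, -2.9]
opening: 0.213
finger_force: 59.0
```

```bash
python3 - <<'E'
from h import *
p,d=snap('scene','scene1'); t,dt=snap('top','top1')
s=arm.read_state();print(s['tcp_pos'],s['opening'])
c=p[120:280,150:320];cv2.imwrite('pics/crop2.png',cv2.resize(c,(680,640)[:2],interpolation=2)[:600,:,::-1])
E
```

```text
[ 0.54855569 -0.16943741  0.11384015] 0.21489906776870474
```

View pics/crop2.png

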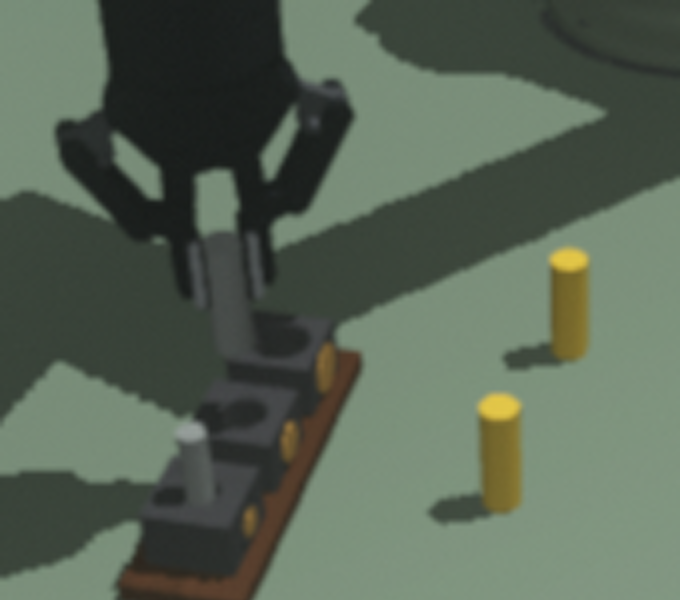

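The crop shows the punch upright between the pads at crop (230,290), with its foot hidden above and behind the blocks. The medium mouth is at crop (243,412). I fit the punch's position from the depth.

```bash
python3 - <<'E'
from h import *
from scipy.optimize import least_squares
z=np.load('/tmp/scene1.npz');d=z['d'];P=pts('scene',d)
c=np.array(arm.camera_info('scene')['xyz'][:2])
for lo,hi in((.085,.092),(.092,.099),(.099,.106)):
    m=(abs(P[...,0]-.549)<.03)&(abs(P[...,1]+.17)<.02)&(P[...,2]>lo)&(P[...,2]<hi)
    Q=P[m];r=least_squares(lambda q:np.hypot(*(Q[:,:2]-q).T)-.01,[.548,-.17],loss='soft_l1',f_scale=.002)
    print(len(Q),r.x.round(4),np.abs(r.fun).mean().round(4),np.ptp(Q,axis=0).round(3))
m=(abs(P[...,0]-.549)<.03)&(abs(P[...,1]+.17)<.02)&(P[...,2]>.06)&(P[...,2]<.15);print('z range',P[m][:,2].min(),P[m][:,2].max())
for n in('scene','top'):
    z=np.load(f'/tmp/{n}0.npz')
    g=z['p'].mean(-1);P=pts(n,z['d']);M=(np.abs(P[...,:2]-[.549,-.171]).max(-1)<.017)
    k=(M&(g<np.percentile(g[M],25)));v,u=np.nonzero(M)
    print(n,'depth-bore',np.median(g[M]))
for i in range(4):
    s=arm.read_state();print(s['tcp_pos'].round(4),s['clock'],s['joint_velocities'].round(4)[:2])
    arm.get_image('top')
E
```

```text
28 [ 0.5489 -0.1708] 0.0009 [0.013 0.017 0.006]
34 [ 0.5489 -0.1708] 0.0007 [0.015 0.018 0.006]
32 [ 0.5485 -0.1705] 0.001 [0.014 0.018 0.006]
z range 0.0846169568597056 0.14992275466918492
scene depth-bore 61.333333333333336
top depth-bore 73.33333333333333
[ 0.5486 -0.1694  0.1138] 4.7 [ 0.0084 -0.0051]
[ 0.5486 -0.1693  0.114 ] 4.75 [ 0.0064 -0.0038]
[ 0.5487 -0.1692  0.1141] 4.8 [ 0.0022 -0.0023]
[ 0.5489 -0.1693  0.1142] 4.85 [-0.0004 -0.0019]
```

Request:
step_arm --motion '[{"x":0,"y":0,"z":0.1,"wx":0,"wy":0,"wz":0,"fingers":-1},{"x":0,"y":0,"z":0.1,"wx":0,"wy":0,"wz":0,"fingers":-1},{"x":0,"y":0,"z":0.05,"wx":0,"wy":0,"wz":0,"fingers":-1},{"x":0,"y":0,"z":0.01,"wx":0,"wy":0,"wz":0,"fingers":-1},{"x":0,"y":0,"z":0.01,"wx":0,"wy":0,"wz":0,"fingers":-1},{"x":0,"y":0,"z":0.01,"wx":0,"wy":0,"wz":0,"fingers":-1},{"x":0,"y":0,"z":0.01,"wx":0,"wy":0,"wz":0,"fingers":-1},{"x":0,"y":0,"z":0.01,"wx":0,"wy":0,"wz":0,"fingers":-1},{"x":0,"y":0,"z":0.01,"wx":0,"wy":0,"wz":0,"fingers":-1},{"x":0,"y":0,"z":0,"wx":0,"wy":0,"wz":0,"fingers":-1},{"x":0,"y":0,"z":0,"wx":0,"wy":0,"wz":0,"fingers":-1}]'

```text
clock: 5.82
tcp_pos: [0.5494, -0.1703, 0.0679]
tcp_rot: [[0.901, 0.433, 0.0], [0.433, -0.901, -0.0], [0.0, 0.0, -1.0]]
wrist_force: [0.7, 0.5, -2.2]
opening: 0.212
finger_force: 58.9
```

Request:
step_arm --motion '[{"x":0,"y":0,"z":0.02,"wx":0,"wy":0,"wz":0,"fingers":-1},{"x":0,"y":0,"z":0.02,"wx":0,"wy":0,"wz":0,"fingers":-1},{"x":0,"y":0,"z":0.02,"wx":0,"wy":0,"wz":0,"fingers":-1},{"x":0,"y":0,"z":0.02,"wx":0,"wy":0,"wz":0,"fingers":-1},{"x":0,"y":0,"z":0.02,"wx":0,"wy":0,"wz":0,"fingers":-1},{"x":0,"y":0,"z":0.02,"wx":0,"wy":0,"wz":0,"fingers":-1},{"x":0,"y":0,"z":0.007,"wx":0,"wy":0,"wz":0,"fingers":-1},{"x":0,"y":0,"z":0.007,"wx":0,"wy":0,"wz":0,"fingers":-1},{"x":0,"y":0,"z":0,"wx":0,"wy":0,"wz":0,"fingers":-1},{"x":0,"y":0,"z":0,"wx":0,"wy":0,"wz":0,"fingers":-1}]'

```text
clock: 6.65
tcp_pos: [0.5495, -0.1702, 0.0491]
tcp_rot: [[0.901, 0.433, 0.001], [0.433, -0.901, -0.0], [0.0, 0.001, -1.0]]
wrist_force: [-3.5, 1.6, 11.9]
opening: 0.212
finger_force: 60.7
```

Request:
step_arm --motion '[{"x":0,"y":0,"z":0.005,"wx":0,"wy":0,"wz":0,"fingers":-1},{"x":0,"y":0,"z":0,"wx":0,"wy":0,"wz":0,"fingers":-1},{"x":0,"y":0,"z":0,"wx":0,"wy":0,"wz":0,"fingers":1},{"x":0,"y":0,"z":0,"wx":0,"wy":0,"wz":0,"fingers":1},{"x":0,"y":0,"z":0,"wx":0,"wy":0,"wz":0,"fingers":1},{"x":0,"y":0,"z":0,"wx":0,"wy":0,"wz":0,"fingers":1},{"x":0,"y":0,"z":0,"wx":0,"wy":0,"wz":0,"fingers":1},{"x":0,"y":0,"z":0,"wx":0,"wy":0,"wz":0,"fingers":1},{"x":0,"y":0,"z":0,"wx":0,"wy":0,"wz":0,"fingers":1},{"x":0,"y":0,"z":0,"wx":0,"wy":0,"wz":0,"fingers":1},{"x":0,"y":0,"z":-0.1,"wx":0,"wy":0,"wz":0,"fingers":1},{"x":0,"y":0,"z":-0.2,"wx":0,"wy":0,"wz":0,"fingers":1},{"x":0,"y":0,"z":-0.2,"wx":0,"wy":0,"wz":0,"fingers":1},{"x":0,"y":0,"z":-0.2,"wx":0,"wy":0,"wz":0,"fingers":1},{"x":0,"y":0,"z":-0.2,"wx":0,"wy":0,"wz":0,"fingers":1},{"x":0,"y":0,"z":-0.1,"wx":0,"wy":0,"wz":0,"fingers":1},{"x":0,"y":0,"z":0,"wx":0,"wy":0,"wz":0,"fingers":1}]'

```text
clock: 8.07
tcp_pos: [0.5518, -0.1713, 0.2013]
tcp_rot: [[0.901, 0.433, 0.007], [0.433, -0.901, -0.003], [0.005, 0.006, -1.0]]
wrist_force: [0.7, -0.0, 0.6]
opening: 1.001
finger_force: 0.0
```

```bash
python3 - <<'E'
from h import *
p,d=snap('scene','scene2'); P=pts('scene',d)
m=(np.hypot(P[...,0]-.549,P[...,1]+.171)<.02)&(P[...,2]>.06)&(P[...,2]<.11)
print(m.sum(),np.percentile(P[m][:,2],[50,90,95,99]).round(4))
M=m&(P[...,2]>.074);print(fit(P,M))
m=(np.hypot(P[...,0]-.6085,P[...,1]+.1745)<.02)&(P[...,2]>.06)&(P[...,2]<.11)
print('small',np.percentile(P[m][:,2],[50,90,95,99]).round(4))
# bolt
for n in('scene','top'):
    q,dd=(p,d) if n=='scene' else snap('top','top2')
    P=pts(n,dd);m=(np.hypot(P[...,0]-.577,P[...,1]-.219)<.014)&(P[...,2]>.1)
    print(n,m.sum(),fit(P,m),np.percentile(P[m][:,2],[25,50,75,90]).round(4))
c=p[170:290,160:320];cv2.imwrite('pics/crop3.png',cv2.resize(c,(800,600),interpolation=2)[:,:,::-1])
print(arm.read_state()['tcp_pos'])
E
```

```text
133 [0.0747 0.08   0.0802 0.0811]
[ 0.5524 -0.1687  0.0787  0.5511 -0.1695  0.0779  0.019   0.0189  0.0072]
small [0.0747 0.0795 0.0801 0.0805]
scene 74 [0.5805 0.2158 0.1211 0.5784 0.2186 0.112  0.0137 0.0152 0.0236] [0.113  0.1211 0.1224 0.123 ]
top 77 [0.5755 0.2176 0.1196 0.5787 0.2197 0.1125 0.0225 0.0226 0.025 ] [0.1056 0.1196 0.1221 0.1234]
[ 0.54961594 -0.17033804  0.19725316]
```

View pics/crop3.png

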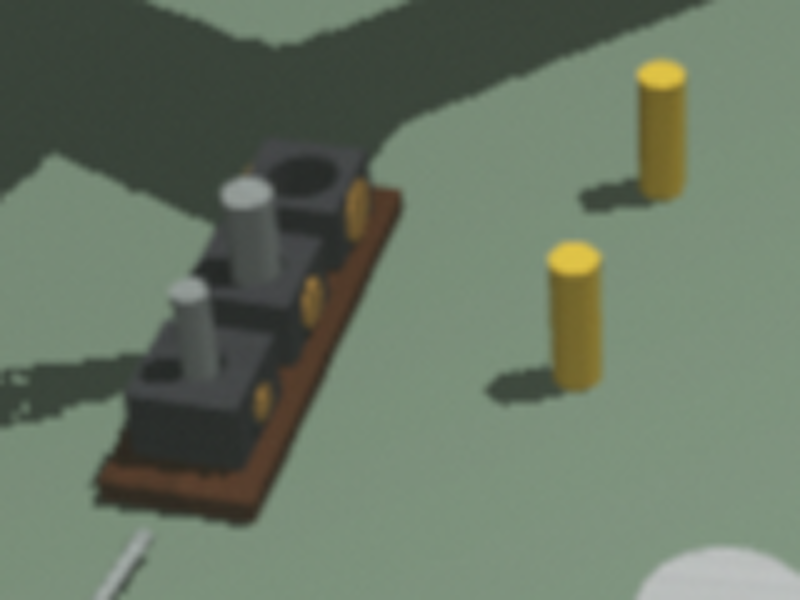

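The punch is home at crop (248,190). Its top is at the same height as the small punch's, as it should be. Now to the knob.

Request:
step_arm --motion '[{"x":0,"y":0,"z":0,"wx":0,"wy":0,"wz":-0.125,"fingers":0.1},{"x":0,"y":0,"z":0,"wx":0,"wy":0,"wz":-0.25,"fingers":0.1},{"x":0,"y":0,"z":0,"wx":0,"wy":0,"wz":-0.25,"fingers":0.1},{"x":0,"y":0,"z":0,"wx":0,"wy":0,"wz":-0.25,"fingers":0.1},{"x":0,"y":0,"z":0,"wx":0,"wy":0,"wz":-0.125,"fingers":0.1},{"x":0.2,"y":-0.087,"z":0,"wx":0,"wy":0,"wz":0,"fingers":0.1},{"x":0.2,"y":-0.087,"z":0,"wx":0,"wy":0,"wz":0,"fingers":0.1},{"x":0.2,"y":-0.087,"z":0,"wx":0,"wy":0,"wz":0,"fingers":0.1},{"x":0.2,"y":-0.087,"z":0,"wx":0,"wy":0,"wz":0,"fingers":0.1},{"x":0.2,"y":-0.087,"z":0,"wx":0,"wy":0,"wz":0,"fingers":0.1},{"x":0.2,"y":-0.087,"z":0,"wx":0,"wy":0,"wz":0,"fingers":0.1},{"x":0.2,"y":-0.087,"z":0,"wx":0,"wy":0,"wz":0,"fingers":0.1},{"x":0.2,"y":-0.087,"z":0,"wx":0,"wy":0,"wz":0,"fingers":0.1},{"x":0.2,"y":-0.087,"z":0,"wx":0,"wy":0,"wz":0,"fingers":0.1},{"x":0.2,"y":-0.087,"z":0,"wx":0,"wy":0,"wz":0,"fingers":0.1},{"x":0.2,"y":-0.087,"z":0,"wx":0,"wy":0,"wz":0,"fingers":0.1},{"x":0.2,"y":-0.087,"z":0,"wx":0,"wy":0,"wz":0,"fingers":0.1},{"x":0,"y":0,"z":0,"wx":0,"wy":0,"wz":0,"fingers":0.1},{"x":0,"y":0,"z":0,"wx":0,"wy":0,"wz":0,"fingers":0.1},{"x":0,"y":0,"z":0,"wx":0,"wy":0,"wz":0,"fingers":0.1}]'

```text
clock: 9.83
tcp_pos: [0.6312, 0.2131, 0.195]
tcp_rot: [[0.583, 0.812, -0.003], [0.812, -0.583, -0.001], [-0.003, -0.002, -1.0]]
wrist_force: [0.0, -0.8, -0.0]
opening: 0.551
finger_force: 0.0
```

Request:
step_arm --motion '[{"x":0.023,"y":0.011,"z":0.04,"wx":0,"wy":0,"wz":0,"fingers":0.1},{"x":0,"y":0,"z":0.1,"wx":0,"wy":0,"wz":0,"fingers":0.1},{"x":0,"y":0,"z":0.1,"wx":0,"wy":0,"wz":0,"fingers":0.1},{"x":0,"y":0,"z":0.1,"wx":0,"wy":0,"wz":0,"fingers":0.1},{"x":0,"y":0,"z":0.1,"wx":0,"wy":0,"wz":0,"fingers":0.1},{"x":0,"y":0,"z":0.06,"wx":0,"wy":0,"wz":0,"fingers":0.1},{"x":0,"y":0,"z":0,"wx":0,"wy":0,"wz":0,"fingers":0.1},{"x":0,"y":0,"z":0,"wx":0,"wy":0,"wz":0,"fingers":-1},{"x":0,"y":0,"z":0,"wx":0,"wy":0,"wz":0,"fingers":-1},{"x":0,"y":0,"z":0,"wx":0,"wy":0,"wz":0,"fingers":-1},{"x":0,"y":0,"z":0,"wx":0,"wy":0,"wz":0,"fingers":-1},{"x":0,"y":0,"z":0,"wx":0,"wy":0,"wz":0,"fingers":-1},{"x":0,"y":0,"z":0,"wx":0,"wy":0,"wz":0,"fingers":-1},{"x":0,"y":0,"z":0,"wx":0,"wy":0,"wz":0,"fingers":-1}]'

```text
clock: 11.0
tcp_pos: [0.6359, 0.2154, 0.1231]
tcp_rot: [[0.583, 0.812, 0.001], [0.812, -0.583, 0.0], [0.001, 0.001, -1.0]]
wrist_force: [-3.5, -0.8, 4.6]
opening: 0.195
finger_force: 58.6
```

```bash
cat >> h.py <<'E'
def bolt(tag):
    for n in('scene','top'):
        q,dd=snap(n,n+tag);P=pts(n,dd);m=(np.hypot(P[...,0]-.577,P[...,1]-.219)<.012)&(P[...,2]>.097)&(P[...,2]<.13)
        print(n,m.sum(),np.percentile(P[m][:,2],[25,50,75,90]).round(4) if m.any() else '')
    s=arm.read_state();t=s['tcp_pos'];print(t.round(4),'ang',np.arctan2(t[1]-.2188,t[0]-.577).round(3),'r',np.hypot(t[1]-.2188,t[0]-.577).round(4),s['wrist_force'].round(1),s['joint_pos'].round(2),s['clock'])
E
python3 -c "
from h import *
bolt('3')"
```

```text
scene 4 [0.1154 0.1218 0.1225 0.1232]
top 90 [0.1002 0.119  0.122  0.123 ]
[0.6359 0.2154 0.123 ] ang -0.058 r 0.059 [-3.   0.4  5.6] [ 0.22  0.63  0.01  0.95 -0.    2.41] 11.1
```

```bash
cat >> h.py <<'E'
def rows(a,da,n,r=.058,yaw=.948):
    for i in range(n):
        t=a+da*(i+.5)+np.pi/2-yaw;c=2*r*np.sin(da/2)/.15
        print('%.2f:(%.3f,%.3f)'%(a+da*(i+1),c*np.cos(t),-c*np.sin(t)),end=' ')
    print()
E
python3 -c "
from h import *
rows(-.06,.1,31)"
```

```text
0.04:(0.032,-0.022) 0.14:(0.029,-0.025) 0.24:(0.027,-0.028) 0.34:(0.024,-0.031) 0.44:(0.020,-0.033) 0.54:(0.017,-0.035) 0.64:(0.014,-0.036) 0.74:(0.010,-0.037) 0.84:(0.006,-0.038) 0.94:(0.002,-0.039) 1.04:(-0.002,-0.039) 1.14:(-0.005,-0.038) 1.24:(-0.009,-0.038) 1.34:(-0.013,-0.036) 1.44:(-0.017,-0.035) 1.54:(-0.020,-0.033) 1.64:(-0.023,-0.031) 1.74:(-0.026,-0.028) 1.84:(-0.029,-0.026) 1.94:(-0.031,-0.023) 2.04:(-0.033,-0.019) 2.14:(-0.035,-0.016) 2.24:(-0.037,-0.012) 2.34:(-0.038,-0.009) 2.44:(-0.038,-0.005) 2.54:(-0.039,-0.001) 2.64:(-0.039,0.003) 2.74:(-0.038,0.007) 2.84:(-0.037,0.010) 2.94:(-0.036,0.014) 3.04:(-0.034,0.018)
```

First 0.5 rad backward, which is before the earliest drop.

Request:
step_arm --motion '[{"x":0.032,"y":-0.022,"z":0,"wx":0,"wy":0,"wz":0,"fingers":-1},{"x":0.029,"y":-0.025,"z":0,"wx":0,"wy":0,"wz":0,"fingers":-1},{"x":0.027,"y":-0.028,"z":0,"wx":0,"wy":0,"wz":0,"fingers":-1},{"x":0.024,"y":-0.031,"z":0,"wx":0,"wy":0,"wz":0,"fingers":-1},{"x":0.02,"y":-0.033,"z":0,"wx":0,"wy":0,"wz":0,"fingers":-1},{"x":0,"y":0,"z":0,"wx":0,"wy":0,"wz":0,"fingers":-1},{"x":0,"y":0,"z":0,"wx":0,"wy":0,"wz":0,"fingers":-1}]'

```text
clock: 11.68
tcp_pos: [0.6313, 0.2453, 0.1231]
tcp_rot: [[0.583, 0.813, 0.003], [0.813, -0.583, 0.003], [0.004, 0.001, -1.0]]
wrist_force: [0.4, 1.8, 5.5]
opening: 0.192
finger_force: 58.6
```

```bash
python3 -c "
from h import *
bolt('4')
a=np.load('/tmp/top4.npz')['p'][165:255,130:220];b=np.load('/tmp/scene4.npz')['p'][180:270,380:470]
o=np.hstack([cv2.resize(x,(400,400),interpolation=2) for x in(a,b)]);cv2.imwrite('pics/crop4.png',o[:,:,::-1])
for n in '34':
  P=pts('top',np.load('/tmp/top%s.npz'%n)['d']);m=(np.hypot(P[...,0]-.577,P[...,1]-.219)<.013)&(P[...,2]>.108)&(P[...,2]<.13);print(m.sum(),P[m].mean(0),np.sort(P[m][:,2])[-25:].mean())
"
```

```text
scene 167 [0.1017 0.1096 0.1192 0.1225]
top 97 [0.1007 0.1181 0.1222 0.1242]
[0.6313 0.2453 0.1231] ang 0.454 r 0.0604 [0.3 1.7 5.4] [0.26 0.64 0.03 0.96 0.   2.45] 11.7833
60 [0.57567012 0.2179065  0.12002802] 0.12308495074131934
61 [0.57575936 0.21795602 0.12081967] 0.12390877764030257
```

View pics/crop4.png

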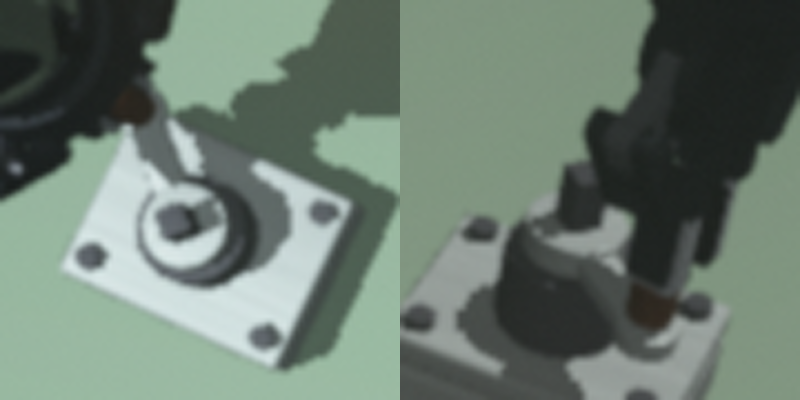

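Both views show the bolt shank clearly, at crop (180,222) in the top view and (580,190) in the scene view. It is still up, with the knob held and the arm turned. On by 0.3 rad.

Request:
step_arm --motion '[{"x":0.017,"y":-0.035,"z":0,"wx":0,"wy":0,"wz":0,"fingers":-1},{"x":0.014,"y":-0.036,"z":0,"wx":0,"wy":0,"wz":0,"fingers":-1},{"x":0.01,"y":-0.037,"z":0,"wx":0,"wy":0,"wz":0,"fingers":-1},{"x":0,"y":0,"z":0,"wx":0,"wy":0,"wz":0,"fingers":-1},{"x":0,"y":0,"z":0,"wx":0,"wy":0,"wz":0,"fingers":-1}]'

```text
clock: 12.2
tcp_pos: [0.6215, 0.2605, 0.1231]
tcp_rot: [[0.582, 0.813, 0.003], [0.813, -0.582, 0.004], [0.005, 0.0, -1.0]]
wrist_force: [1.9, 4.0, 6.4]
opening: 0.19
finger_force: 58.8
```

```bash
cat >> h.py <<'E'
def bt():
    q,dd=snap('top','topz');P=pts('top',dd);m=(np.hypot(P[...,0]-.577,P[...,1]-.219)<.013)&(P[...,2]<.13)
    z=np.sort(P[m][:,2]);k=z>.108;print((k).sum(),z[k].mean().round(4) if k.any() else '',z[-25:].mean().round(4),z[-25:][::6].round(4))
    s=arm.read_state();t=s['tcp_pos'];print(t.round(4),'ang',np.arctan2(t[1]-.2188,t[0]-.577).round(3),'r',np.hypot(t[1]-.2188,t[0]-.577).round(4),s['wrist_force'].round(1),s['clock'])
E
python3 -c "
from h import *
bt()"
```

```text
61 0.1212 0.1246 [0.1231 0.1235 0.1244 0.1254 0.1276]
[0.6215 0.2605 0.1231] ang 0.752 r 0.061 [3.2 3.8 6. ] 12.25
```

Request:
step_arm --motion '[{"x":0.013,"y":-0.037,"z":0,"wx":0,"wy":0,"wz":0,"fingers":-1},{"x":0.009,"y":-0.037,"z":0,"wx":0,"wy":0,"wz":0,"fingers":-1},{"x":0,"y":0,"z":0,"wx":0,"wy":0,"wz":0,"fingers":-1},{"x":0,"y":0,"z":0,"wx":0,"wy":0,"wz":0,"fingers":-1}]'

```text
clock: 12.58
tcp_pos: [0.6131, 0.2684, 0.123]
tcp_rot: [[0.583, 0.813, 0.0], [0.813, -0.583, 0.001], [0.001, -0.0, -1.0]]
wrist_force: [-0.9, 0.1, 8.9]
opening: 0.189
finger_force: 59.1
```

```bash
python3 -c "
from h import *
bt()
for n,f in(('top','topz'),('scene','scene4')):
  z=np.load('/tmp/%s.npz'%f);P=pts(n,z['d']);m=(np.hypot(P[...,0]-.577,P[...,1]-.219)<.035)&(abs(P[...,2]-.097)<.004);print(n,m.sum(),fit(P,m))
"
```

```text
62 0.1217 0.1254 [0.1241 0.1245 0.1251 0.1264 0.1283]
[0.6131 0.2684 0.123 ] ang 0.941 r 0.0613 [-1.2  1.3  9.6] 12.6333
top 272 [0.5799 0.2202 0.0968 0.58   0.2245 0.097  0.0449 0.0504 0.0079]
scene 268 [0.5874 0.2211 0.0972 0.5856 0.2192 0.097  0.0506 0.039  0.0079]
```

```bash
sed -i 's/\.2188/.2220/g; s/t\[0\]-\.577/t[0]-.5783/g' h.py; cat >> h.py <<'E'
def face():
    z=np.load('/tmp/topz.npz');P=pts('top',z['d']);m=(np.hypot(P[...,0]-.577,P[...,1]-.219)<.013)&(P[...,2]<.13)&(P[...,2]>.108)
    v,u=np.nonzero(m);k=z['p'].mean(-1);ke=cv2.erode(m.astype(np.uint8),np.ones((3,3)))>0
    print('face',ke.sum(),np.median(P[ke][:,2]).round(4),P[ke].mean(0).round(4))
E
python3 -c "
from h import *
face(); rows(.93,.1,21)"
```

```text
face 28 0.1241 [0.5755 0.217  0.1242]
1.03:(-0.001,-0.039) 1.13:(-0.005,-0.038) 1.23:(-0.009,-0.038) 1.33:(-0.013,-0.037) 1.43:(-0.016,-0.035) 1.53:(-0.020,-0.033) 1.63:(-0.023,-0.031) 1.73:(-0.026,-0.029) 1.83:(-0.029,-0.026) 1.93:(-0.031,-0.023) 2.03:(-0.033,-0.020) 2.13:(-0.035,-0.016) 2.23:(-0.036,-0.013) 2.33:(-0.038,-0.009) 2.43:(-0.038,-0.005) 2.53:(-0.039,-0.001) 2.63:(-0.039,0.002) 2.73:(-0.038,0.006) 2.83:(-0.037,0.010) 2.93:(-0.036,0.014) 3.03:(-0.035,0.017)
```

Request:
step_arm --motion '[{"x":-0.001,"y":-0.039,"z":-0.007,"wx":0,"wy":0,"wz":0,"fingers":-1},{"x":-0.005,"y":-0.038,"z":0,"wx":0,"wy":0,"wz":0,"fingers":-1},{"x":0,"y":0,"z":0,"wx":0,"wy":0,"wz":0,"fingers":-1},{"x":0,"y":0,"z":0,"wx":0,"wy":0,"wz":0,"fingers":-1}]'

```text
clock: 12.97
tcp_pos: [0.6026, 0.2745, 0.1231]
tcp_rot: [[0.582, 0.813, -0.001], [0.813, -0.582, 0.002], [0.001, -0.002, -1.0]]
wrist_force: [-0.8, 3.6, 4.6]
opening: 0.192
finger_force: 58.9
```

```bash
python3 -c "
from h import *
bt();face()"
```

```text
59 0.1223 0.1252 [0.1237 0.1243 0.1251 0.1258 0.1278]
[0.6029 0.2744 0.1231] ang 1.131 r 0.0579 [0.6 2.9 5. ] 13.0167
face 26 0.1239 [0.5756 0.2171 0.1238]
```

Request:
step_arm --motion '[{"x":-0.009,"y":-0.038,"z":0,"wx":0,"wy":0,"wz":0,"fingers":-1},{"x":-0.013,"y":-0.037,"z":0,"wx":0,"wy":0,"wz":0,"fingers":-1},{"x":0,"y":0,"z":0,"wx":0,"wy":0,"wz":0,"fingers":-1},{"x":0,"y":0,"z":0,"wx":0,"wy":0,"wz":0,"fingers":-1}]'

```text
clock: 13.35
tcp_pos: [0.5919, 0.2782, 0.1231]
tcp_rot: [[0.583, 0.813, -0.001], [0.813, -0.583, 0.002], [0.001, -0.002, -1.0]]
wrist_force: [-1.0, 5.5, 5.0]
opening: 0.19
finger_force: 59.0
```

```bash
python3 -c "
from h import *
bt();face()"
```

```text
62 0.122 0.1256 [0.1238 0.1244 0.1254 0.1271 0.1284]
[0.592  0.2782 0.1231] ang 1.332 r 0.0579 [-0.3  6.2  5.4] 13.4
face 28 0.1238 [0.5756 0.2175 0.1239]
```

Request:
step_arm --motion '[{"x":-0.008,"y":-0.041,"z":0,"wx":0,"wy":0,"wz":0,"fingers":-1},{"x":-0.02,"y":-0.036,"z":0,"wx":0,"wy":0,"wz":0,"fingers":-1},{"x":0,"y":0,"z":0,"wx":0,"wy":0,"wz":0,"fingers":-1},{"x":0,"y":0,"z":0,"wx":0,"wy":0,"wz":0,"fingers":-1}]'

```text
clock: 13.73
tcp_pos: [0.5793, 0.28, 0.1231]
tcp_rot: [[0.583, 0.812, -0.002], [0.812, -0.583, -0.001], [-0.002, -0.001, -1.0]]
wrist_force: [-0.5, 0.9, 7.1]
opening: 0.193
finger_force: 59.0
```

```bash
python3 -c "
from h import *
bt();face()"
```

```text
60 0.1231 0.1263 [0.1247 0.1252 0.126  0.1273 0.1289]
[0.5794 0.28   0.123 ] ang 1.553 r 0.058 [-0.6  1.5  6.7] 13.7833
face 31 0.1246 [0.5754 0.2172 0.1245]
```

Request:
step_arm --motion '[{"x":-0.02,"y":-0.032,"z":0,"wx":0,"wy":0,"wz":0,"fingers":-1},{"x":-0.023,"y":-0.03,"z":0,"wx":0,"wy":0,"wz":0,"fingers":-1},{"x":0,"y":0,"z":0,"wx":0,"wy":0,"wz":0,"fingers":-1},{"x":0,"y":0,"z":0,"wx":0,"wy":0,"wz":0,"fingers":-1}]'

```text
clock: 14.12
tcp_pos: [0.5673, 0.279, 0.123]
tcp_rot: [[0.584, 0.812, -0.003], [0.812, -0.584, -0.003], [-0.004, -0.001, -1.0]]
wrist_force: [-3.7, -3.5, 9.5]
opening: 0.194
finger_force: 59.4
```

```bash
python3 -c "
from h import *
bt();face()"
```

```text
59 0.1188 0.1215 [0.1201 0.1207 0.1211 0.1218 0.1244]
[0.5671 0.279  0.123 ] ang 1.764 r 0.0581 [-2.8 -2.   9.6] 14.1667
face 30 0.1205 [0.5759 0.2179 0.1201]
```

The bolt has started to drop, so I hold and look again.

Request:
step_arm --motion '[{"x":0,"y":0,"z":-0.008,"wx":0,"wy":0,"wz":0,"fingers":-1},{"x":0,"y":0,"z":0,"wx":0,"wy":0,"wz":0,"fingers":-1},{"x":0,"y":0,"z":0,"wx":0,"wy":0,"wz":0,"fingers":-1},{"x":0,"y":0,"z":0,"wx":0,"wy":0,"wz":0,"fingers":-1},{"x":0,"y":0,"z":0,"wx":0,"wy":0,"wz":0,"fingers":-1}]'

```text
clock: 14.58
tcp_pos: [0.5664, 0.2789, 0.123]
tcp_rot: [[0.584, 0.812, -0.006], [0.812, -0.584, -0.004], [-0.006, -0.002, -1.0]]
wrist_force: [-4.6, -4.8, 5.2]
opening: 0.192
finger_force: 59.2
```

```bash
python3 -c "
from h import *
bt();face();q,d=snap('scene','scene5')
a=np.load('/tmp/topz.npz')['p'][165:255,130:220];b=q[180:270,380:470]
o=np.hstack([cv2.resize(x,(400,400),interpolation=2) for x in(a,b)]);cv2.imwrite('pics/crop5.png',o[:,:,::-1])
"
```

```text
55 0.1166 0.1186 [0.1175 0.1179 0.1183 0.1191 0.1207]
[0.5664 0.2789 0.1231] ang 1.777 r 0.0581 [-4.8 -4.1  5. ] 14.6333
face 27 0.1178 [0.5762 0.218  0.1173]
```

View pics/crop5.png

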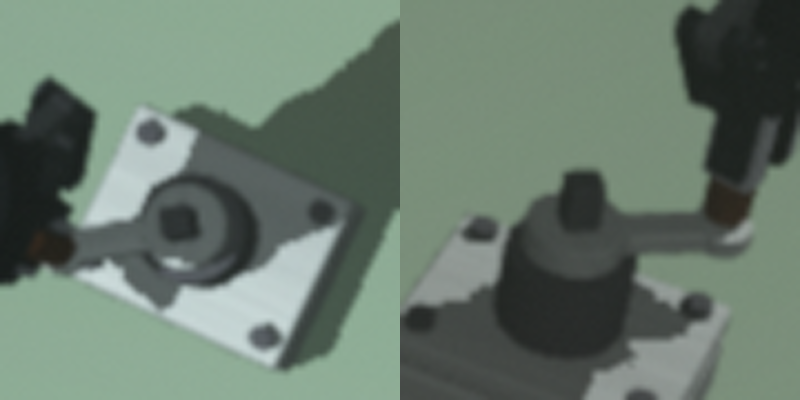

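The bolt shank is sinking, at scene crop (582,200), with the crank now at about 1.78 rad in world terms. I wait for it to finish.

Request:
step_arm --motion '[{"x":0.008,"y":0.004,"z":0,"wx":0,"wy":0,"wz":0,"fingers":-1},{"x":0,"y":0,"z":0,"wx":0,"wy":0,"wz":0,"fingers":-1},{"x":0,"y":0,"z":0,"wx":0,"wy":0,"wz":0,"fingers":-1},{"x":0,"y":0,"z":0,"wx":0,"wy":0,"wz":0,"fingers":-1},{"x":0,"y":0,"z":0,"wx":0,"wy":0,"wz":0,"fingers":-1},{"x":0,"y":0,"z":0,"wx":0,"wy":0,"wz":0,"fingers":-1},{"x":0,"y":0,"z":0,"wx":0,"wy":0,"wz":0,"fingers":-1},{"x":0,"y":0,"z":0,"wx":0,"wy":0,"wz":0,"fingers":-1},{"x":0,"y":0,"z":0,"wx":0,"wy":0,"wz":0,"fingers":-1},{"x":0,"y":0,"z":0,"wx":0,"wy":0,"wz":0,"fingers":-1},{"x":0,"y":0,"z":0,"wx":0,"wy":0,"wz":0,"fingers":-1},{"x":0,"y":0,"z":0,"wx":0,"wy":0,"wz":0,"fingers":-1},{"x":0,"y":0,"z":0,"wx":0,"wy":0,"wz":0,"fingers":-1},{"x":0,"y":0,"z":0,"wx":0,"wy":0,"wz":0,"fingers":-1},{"x":0,"y":0,"z":0,"wx":0,"wy":0,"wz":0,"fingers":-1},{"x":0,"y":0,"z":0,"wx":0,"wy":0,"wz":0,"fingers":-1}]'

```text
clock: 16.02
tcp_pos: [0.5672, 0.279, 0.123]
tcp_rot: [[0.584, 0.812, -0.006], [0.812, -0.584, -0.005], [-0.007, -0.002, -1.0]]
wrist_force: [-6.2, -5.9, 6.2]
opening: 0.191
finger_force: 59.4
```

```bash
sed -i 's/k=z>.108/k=z>.1025/; s/(P\[...,2\]>.108)$/(P[...,2]>.1025)/' h.py; python3 -c "
from h import *
bt();face();rows(1.77,-.15,20);rows(1.77-3,-.15,22)
"
```

```text
60 0.1155 0.1188 [0.1172 0.1179 0.1185 0.1197 0.1221]
[0.5672 0.2791 0.123 ] ang 1.764 r 0.0581 [-6.3 -5.3  6.8] 16.0667
face 23 0.117 [0.5765 0.2174 0.1172]
1.62:(0.039,0.043) 1.47:(0.033,0.048) 1.32:(0.025,0.052) 1.17:(0.017,0.055) 1.02:(0.008,0.057) 0.87:(-0.000,0.058) 0.72:(-0.009,0.057) 0.57:(-0.017,0.055) 0.42:(-0.025,0.052) 0.27:(-0.033,0.048) 0.12:(-0.040,0.042) -0.03:(-0.045,0.036) -0.18:(-0.050,0.029) -0.33:(-0.054,0.021) -0.48:(-0.057,0.013) -0.63:(-0.058,0.004) -0.78:(-0.058,-0.005) -0.93:(-0.056,-0.013) -1.08:(-0.054,-0.022) -1.23:(-0.050,-0.029) 
-1.38:(-0.045,-0.037) -1.53:(-0.039,-0.043) -1.68:(-0.032,-0.048) -1.83:(-0.025,-0.052) -1.98:(-0.016,-0.056) -2.13:(-0.008,-0.057) -2.28:(0.001,-0.058) -2.43:(0.009,-0.057) -2.58:(0.018,-0.055) -2.73:(0.026,-0.052) -2.88:(0.033,-0.047) -3.03:(0.040,-0.042) -3.18:(0.046,-0.035) -3.33:(0.051,-0.028) -3.48:(0.054,-0.020) -3.63:(0.057,-0.012) -3.78:(0.058,-0.003) -3.93:(0.058,0.005) -4.08:(0.056,0.014) -4.23:(0.054,0.022) -4.38:(0.050,0.030) -4.53:(0.045,0.037)
```

The shank stopped near 117–118 mm, which is only part of the 12 mm drop. I go a touch further, 0.06 rad, with the radial load eased.

Request:
step_arm --motion '[{"x":-0.021,"y":-0.01,"z":0,"wx":0,"wy":0,"wz":0,"fingers":-1},{"x":0,"y":0,"z":0,"wx":0,"wy":0,"wz":0,"fingers":-1},{"x":0,"y":0,"z":0,"wx":0,"wy":0,"wz":0,"fingers":-1},{"x":0,"y":0,"z":0,"wx":0,"wy":0,"wz":0,"fingers":-1},{"x":0,"y":0,"z":0,"wx":0,"wy":0,"wz":0,"fingers":-1},{"x":0,"y":0,"z":0,"wx":0,"wy":0,"wz":0,"fingers":-1}]'

```text
clock: 16.57
tcp_pos: [0.567, 0.2789, 0.1232]
tcp_rot: [[0.584, 0.812, -0.002], [0.812, -0.584, -0.001], [-0.002, -0.001, -1.0]]
wrist_force: [-1.4, -2.6, -3.6]
opening: 0.194
finger_force: 58.5
```

```bash
python3 -c "
from h import *
bt();face();q,d=snap('scene','scene6')
from math import *
# top-face pixels of shank in scene: height via depth
for n in('scene4','scene5','scene6'):
    P=pts('scene',np.load('/tmp/%s.npz'%n)['d']);m=(np.hypot(P[...,0]-.579,P[...,1]-.219)<.013)&(P[...,2]>.1)
    print(n,m.sum(),np.percentile(P[m][:,2],[80,90,95,98]).round(4), np.nonzero(m)[0].min())
"
```

```text
57 0.112 0.1142 [0.1129 0.1136 0.1144 0.1147 0.1163]
[0.567  0.279  0.1232] ang 1.767 r 0.0581 [-0.5 -3.4 -5. ] 16.6167
face 28 0.1128 [0.5758 0.218  0.1128]
scene4 133 [0.1219 0.1228 0.1236 0.124 ] 216
scene5 122 [0.1179 0.1184 0.1188 0.1191] 219
scene6 99 [0.1132 0.1141 0.1148 0.1155] 221
```

The bolt now reads 113 mm, so it is fully dropped. Now forward, in chunks, checking forces.

Request:
step_arm --motion '[{"x":0.039,"y":0.043,"z":0.003,"wx":0,"wy":0,"wz":0,"fingers":-1},{"x":0.033,"y":0.048,"z":0,"wx":0,"wy":0,"wz":0,"fingers":-1},{"x":0.025,"y":0.052,"z":0,"wx":0,"wy":0,"wz":0,"fingers":-1},{"x":0.017,"y":0.055,"z":0,"wx":0,"wy":0,"wz":0,"fingers":-1},{"x":0.008,"y":0.057,"z":0,"wx":0,"wy":0,"wz":0,"fingers":-1},{"x":0,"y":0.058,"z":0,"wx":0,"wy":0,"wz":0,"fingers":-1},{"x":-0.009,"y":0.057,"z":0,"wx":0,"wy":0,"wz":0,"fingers":-1},{"x":-0.017,"y":0.055,"z":0,"wx":0,"wy":0,"wz":0,"fingers":-1},{"x":0,"y":0,"z":0,"wx":0,"wy":0,"wz":0,"fingers":-1},{"x":0,"y":0,"z":0,"wx":0,"wy":0,"wz":0,"fingers":-1}]'

```text
clock: 17.5
tcp_pos: [0.6275, 0.2527, 0.1232]
tcp_rot: [[0.584, 0.811, -0.002], [0.811, -0.584, -0.002], [-0.003, -0.001, -1.0]]
wrist_force: [-4.2, -5.2, -1.7]
opening: 0.196
finger_force: 59.1
```

```bash
python3 -c "
from h import *
bt();face()
"
```

```text
55 0.1099 0.1118 [0.1105 0.1109 0.1116 0.1123 0.1154]
[0.6274 0.2529 0.1232] ang 0.562 r 0.058 [-4.4 -5.4 -2.5] 17.55
face 22 0.1106 [0.576  0.2182 0.1108]
```

Request:
step_arm --motion '[{"x":-0.034,"y":0.048,"z":0,"wx":0,"wy":0,"wz":0,"fingers":-1},{"x":-0.033,"y":0.048,"z":0,"wx":0,"wy":0,"wz":0,"fingers":-1},{"x":-0.04,"y":0.042,"z":0,"wx":0,"wy":0,"wz":0,"fingers":-1},{"x":-0.045,"y":0.036,"z":0,"wx":0,"wy":0,"wz":0,"fingers":-1},{"x":-0.05,"y":0.029,"z":0,"wx":0,"wy":0,"wz":0,"fingers":-1},{"x":-0.054,"y":0.021,"z":0,"wx":0,"wy":0,"wz":0,"fingers":-1},{"x":-0.057,"y":0.013,"z":0,"wx":0,"wy":0,"wz":0,"fingers":-1},{"x":-0.058,"y":0.004,"z":0,"wx":0,"wy":0,"wz":0,"fingers":-1},{"x":0,"y":0,"z":0,"wx":0,"wy":0,"wz":0,"fingers":-1},{"x":0,"y":0,"z":0,"wx":0,"wy":0,"wz":0,"fingers":-1}]'

```text
clock: 18.38
tcp_pos: [0.6238, 0.1862, 0.1233]
tcp_rot: [[0.584, 0.811, -0.001], [0.811, -0.584, -0.002], [-0.003, 0.0, -1.0]]
wrist_force: [0.2, -0.9, -12.3]
opening: 0.187
finger_force: 58.6
```

Request:
step_arm --motion '[{"x":-0.058,"y":-0.005,"z":0.006,"wx":0,"wy":0,"wz":0,"fingers":-1},{"x":-0.056,"y":-0.013,"z":0,"wx":0,"wy":0,"wz":0,"fingers":-1},{"x":-0.054,"y":-0.022,"z":0,"wx":0,"wy":0,"wz":0,"fingers":-1},{"x":-0.05,"y":-0.029,"z":0,"wx":0,"wy":0,"wz":0,"fingers":-1},{"x":-0.045,"y":-0.037,"z":0,"wx":0,"wy":0,"wz":0,"fingers":-1},{"x":-0.039,"y":-0.043,"z":0,"wx":0,"wy":0,"wz":0,"fingers":-1},{"x":-0.032,"y":-0.048,"z":0,"wx":0,"wy":0,"wz":0,"fingers":-1},{"x":-0.025,"y":-0.052,"z":0,"wx":0,"wy":0,"wz":0,"fingers":-1},{"x":0,"y":0,"z":0,"wx":0,"wy":0,"wz":0,"fingers":-1},{"x":0,"y":0,"z":0,"wx":0,"wy":0,"wz":0,"fingers":-1}]'

```text
clock: 19.22
tcp_pos: [0.562, 0.1663, 0.1232]
tcp_rot: [[0.583, 0.813, -0.001], [0.813, -0.583, 0.0], [-0.0, -0.001, -1.0]]
wrist_force: [-1.9, 2.0, -5.7]
opening: 0.192
finger_force: 59.0
```

Request:
step_arm --motion '[{"x":-0.016,"y":-0.056,"z":0,"wx":0,"wy":0,"wz":0,"fingers":-1},{"x":-0.008,"y":-0.057,"z":0,"wx":0,"wy":0,"wz":0,"fingers":-1},{"x":0.001,"y":-0.058,"z":0,"wx":0,"wy":0,"wz":0,"fingers":-1},{"x":0.009,"y":-0.057,"z":0,"wx":0,"wy":0,"wz":0,"fingers":-1},{"x":0.018,"y":-0.055,"z":0,"wx":0,"wy":0,"wz":0,"fingers":-1},{"x":0.026,"y":-0.052,"z":0,"wx":0,"wy":0,"wz":0,"fingers":-1},{"x":0.033,"y":-0.047,"z":0,"wx":0,"wy":0,"wz":0,"fingers":-1},{"x":0.04,"y":-0.042,"z":0,"wx":0,"wy":0,"wz":0,"fingers":-1},{"x":0,"y":0,"z":0,"wx":0,"wy":0,"wz":0,"fingers":-1},{"x":0,"y":0,"z":0,"wx":0,"wy":0,"wz":0,"fingers":-1}]'

```text
clock: 20.05
tcp_pos: [0.5204, 0.2168, 0.1232]
tcp_rot: [[0.582, 0.813, 0.0], [0.813, -0.582, 0.002], [0.001, -0.001, -1.0]]
wrist_force: [1.9, 3.3, -1.8]
opening: 0.194
finger_force: 59.5
```

Request:
step_arm --motion '[{"x":0.046,"y":-0.035,"z":0,"wx":0,"wy":0,"wz":0,"fingers":-1},{"x":0.051,"y":-0.028,"z":0,"wx":0,"wy":0,"wz":0,"fingers":-1},{"x":0.054,"y":-0.02,"z":0,"wx":0,"wy":0,"wz":0,"fingers":-1},{"x":0.057,"y":-0.012,"z":0,"wx":0,"wy":0,"wz":0,"fingers":-1},{"x":0.058,"y":-0.003,"z":0,"wx":0,"wy":0,"wz":0,"fingers":-1},{"x":0.058,"y":0.005,"z":0,"wx":0,"wy":0,"wz":0,"fingers":-1},{"x":0.056,"y":0.014,"z":0,"wx":0,"wy":0,"wz":0,"fingers":-1},{"x":0.054,"y":0.022,"z":0,"wx":0,"wy":0,"wz":0,"fingers":-1},{"x":0,"y":0,"z":0,"wx":0,"wy":0,"wz":0,"fingers":-1},{"x":0,"y":0,"z":0,"wx":0,"wy":0,"wz":0,"fingers":-1}]'

```text
clock: 20.88
tcp_pos: [0.5526, 0.2742, 0.1231]
tcp_rot: [[0.583, 0.812, 0.002], [0.812, -0.583, 0.001], [0.002, 0.001, -1.0]]
wrist_force: [2.5, -0.8, 1.9]
opening: 0.192
finger_force: 60.1
```

```bash
python3 -c "
from h import *
bt();face()
"
```

```text
19 0.1036 0.1032 [0.1019 0.1025 0.1028 0.1037 0.1061]
[0.5522 0.2739 0.1231] ang 2.036 r 0.0581 [ 2.6 -0.8  2.1] 20.9333
face 0 nan [nan nan nan]
  return _methods._mean(a, axis=axis, dtype=dtype,
  ret = ret.dtype.type(ret / rcount)
h.py:33: RuntimeWarning: Mean of empty slice.
  print('face',ke.sum(),np.median(P[ke][:,2]).round(4),P[ke].mean(0).round(4))
  ret = um.true_divide(
```

Request:
step_arm --motion '[{"x":0.047,"y":0.028,"z":0,"wx":0,"wy":0,"wz":0,"fingers":-1},{"x":0.042,"y":0.034,"z":0,"wx":0,"wy":0,"wz":0,"fingers":-1},{"x":0,"y":0,"z":0,"wx":0,"wy":0,"wz":0,"fingers":-1},{"x":0,"y":0,"z":0,"wx":0,"wy":0,"wz":0,"fingers":-1},{"x":0,"y":0,"z":0,"wx":0,"wy":0,"wz":0,"fingers":-1},{"x":0,"y":0,"z":0,"wx":0,"wy":0,"wz":0,"fingers":-1}]'

```text
clock: 21.43
tcp_pos: [0.567, 0.2789, 0.1231]
tcp_rot: [[0.583, 0.812, 0.001], [0.812, -0.583, 0.001], [0.001, 0.0, -1.0]]
wrist_force: [2.3, -1.2, 3.2]
opening: 0.194
finger_force: 60.5
```

```bash
python3 -c "
from h import *
bt()
P=pts('top',np.load('/tmp/topz.npz')['d'])
m=np.hypot(P[...,0]-.5758,P[...,1]-.218)<.005;print('bolt',np.median(P[m][:,2]))
r=np.hypot(P[...,0]-.5765,P[...,1]-.219);m=(r>.012)&(r<.017)&(P[...,2]>.09);print('hub',np.median(P[m][:,2]))
q,d=snap('scene','scene9')
a=np.load('/tmp/topz.npz')['p'][165:255,130:220];b=q[180:270,380:470]
o=np.hstack([cv2.resize(x,(400,400),interpolation=2) for x in(a,b)])
o=np.vstack([o,cv2.resize(q[150:290,160:440],(800,400))])[:600];cv2.imwrite('pics/crop9.png',o[:,:,::-1])
"
```

```text
11 0.1036 0.1026 [0.1009 0.1018 0.1022 0.1033 0.1067]
[0.5668 0.2789 0.1231] ang 1.769 r 0.058 [ 1.2 -0.6  4.2] 21.4833
bolt 0.10209479209189443
hub 0.5710510808064477
```

View pics/crop9.png

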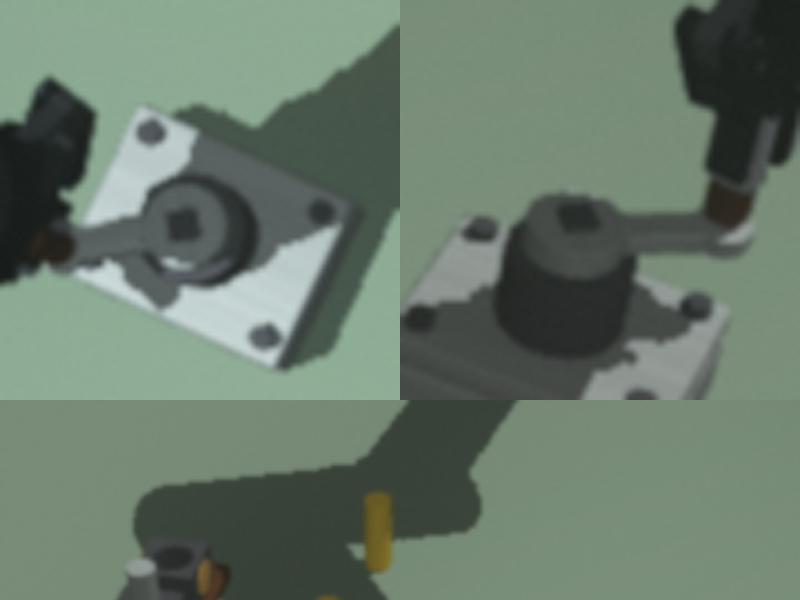

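The bolt stands just above the hub, at scene crop (578,218), reading about 102 mm, and the punch stands in its socket at bottom crop (140,570). I let it settle briefly and recheck.

Request:
step_arm --motion '[{"x":0.01,"y":0.009,"z":0.0,"wx":0,"wy":0,"wz":0,"fingers":-1},{"x":0,"y":0,"z":0,"wx":0,"wy":0,"wz":0,"fingers":-1},{"x":0,"y":0,"z":0,"wx":0,"wy":0,"wz":0,"fingers":-1},{"x":0,"y":0,"z":0,"wx":0,"wy":0,"wz":0,"fingers":-1},{"x":0,"y":0,"z":0,"wx":0,"wy":0,"wz":0,"fingers":-1},{"x":0,"y":0,"z":0,"wx":0,"wy":0,"wz":0,"fingers":-1},{"x":0,"y":0,"z":0,"wx":0,"wy":0,"wz":0,"fingers":-1},{"x":0,"y":0,"z":0,"wx":0,"wy":0,"wz":0,"fingers":-1}]'

```text
clock: 22.2
tcp_pos: [0.5682, 0.2792, 0.1231]
tcp_rot: [[0.583, 0.812, -0.001], [0.812, -0.583, 0.0], [-0.0, -0.0, -1.0]]
wrist_force: [0.2, -1.0, 5.4]
opening: 0.192
finger_force: 60.5
```

```bash
python3 -c "
from h import *
bt()
P=pts('top',np.load('/tmp/topz.npz')['d'])
m=np.hypot(P[...,0]-.5758,P[...,1]-.218)<.005;print('bolt',np.median(P[m][:,2]))
r=np.hypot(P[...,0]-.5765,P[...,1]-.219);m=(r>.012)&(r<.017)&(P[...,2]>.09)&(P[...,2]<.11);print('hub',np.median(P[m][:,2]))
arm.job_done()"
```

```text
14 0.1034 0.1027 [0.1014 0.1021 0.1027 0.1031 0.1054]
[0.5681 0.2792 0.1231] ang 1.747 r 0.0581 [ 0.3 -1.1  6.2] 22.25
bolt 0.10485053472360506
hub 0.09738206122563597
the job is handed in; nothing more can be done
```

The job is handed in at about 22 s. The punch stands fully home in the medium socket and is released. The bolt dropped to about 113 mm, then took one full turn forward, and the knob is still gripped. The last two bolt-top readings were 102 and 105 mm against the expected 101 mm, so its final height is not exactly confirmed.

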